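Open the sludge-trap grate with its lever

ROBOT

A 7-joint arm with a two-finger parallel gripper is mounted at the origin on the work surface. World frame = base frame: x ahead of the robot, y to its left, z up, the work surface at z = 0. Lengths are in m, angles in rad, forces in N, time in s.
With the tool pointing down it reaches from about 0.4 to 0.9 m from the base axis. Payload 5.6 kg.
Tool frame: the origin (TCP) lies between the finger pads; the fingertips stand 22 mm ahead of it and the grasp point (between the pads) lies 3 mm ahead of it; x points along the fingers, z is the direction in which the jaws open and shut, and the axes are right-handed (so a half turn about x gives the same grasp; the last joint's range is limited). The gripper opens to 92 mm and grips with 3 to 60 N. Pads are 20 mm wide; open, the fingers measure 128 mm over their backs; the gripper's body (75 mm by 189 mm) begins 69 mm behind the grasp point.
Start: joints at [1.241, 0.468, -0.012, 1.603, 0.006, 1.071, -0.056], TCP at [0.184, -0.623, 0.237] pointing down, gripper open.
Joint ranges: [-2.53, 2.53], [-0.31, 2.02], [-1.57, 1.55], [0.28, 2.44], [-1.29, 4.43], [0.15, 1.84], [-2.92, 2.92]. Speed limits (rad/s): [2.57, 2.57, 3.14, 3.14, 3.14, 3.14, 3.14].

INTERFACE

Orientations are given as a unit quaternion [w, x, y, z].
In Python, from cell import ctrl, viewer, models gives the robot as it stands.
- The arm moves only by the tool jog_arm, never from a script. Its argument "series" is a list of rows, each a list of 7 numbers: the shift along the tool's x, y, z in units of 25 mm (1.0 is 25 mm), then the turn, a rotation vector about the tool's x, y, z in units of 5 degrees (1.0 is 5 degrees), then the closure in counts, from 0 (fully open) to 255 (shut). In form: [[tx, ty, tz, ax, ay, az, jaw], ...]. A call has 1 to 8 rows; each row shifts and turns the commanded pose from where the row before left it, along the tool's axes as they then stand; what a row does not reach is not made up. A row lasts 1/12 s, in which the tool goes at most 41.7 mm and 7.16 degrees, less where a joint would pass 70% of its speed; a pose out of reach is approached as far as the arm can. A call is refused whole if a number of a shift passes 1 or a number of a turn 1, either way. A call with a gripper value outside its range is refused whole. The fingers move at their own pace and stop on an object; "newtons" is the grip in N (left out, the last holds). Time passes only in rows, so rows that do not move let the fingers close. It gives the time, the measured TCP pose, the force and the opening at its end, in the units of the state.
- ctrl.read_state(): the state, without advancing time (a new reading comes with each control period).
- viewer.camera(name): name is "side" or "top" or "wrist"; returns a dict with "img" (400x640x3 uint8, blue, green, red), "fx", "fy", "cx", "cy" (pixels), "k1" (the pictures are not rectified: a ray, as slopes to the right and down, at radius r is drawn at 1 + k1 r^2 times it, then the intrinsics apply), "cam_to_world" (4x4, takes a point from camera to world coordinates). Camera axes: x right, y up, looking along -z (the intrinsics and any distortion apply to the point x, -y, -z); pixel columns grow to the right and rows downward; lengths in m; the calibration is good to about 2 mm. A picture is of the moment at which its call begins. There is no depth.
- ctrl.finish_job(): hands the job in, once; it reports no verdict.
Trained networks look in the newest picture that a camera, given by its name, has taken for a name from the list of things; names that differ only in an ending like _2 or _b are one class to them, and where a whole thing is asked for, a point or a joint stands for the part that bears it (a point fixed in the world has none). Each returns a list of dicts, best first, with "conf" (0 to 1); they miss things now and then, are a little off and sometimes report something else, mostly with a low value. They report only what shows in the picture. A call takes as long as a camera call. They do not tell look-alikes from the thing itself.
- models.look_for(camera, thing): "bbox" ([left, top, width, height] in pixels, round what is visible of it).
The state is a dict: "time_s": time; "q": joint angles; "qd": joint speeds; "joint_efforts": joint torques, N m; "eef_pos": TCP position; "tcp_rot": TCP orientation; "contact_force": force on the tool from outside, world axes, zero at the start; "ft_torque": the same for the moment, N m; "finger_gap": opening from 0.0 (shut) to 1.0 (fully open).
Only numpy, scipy, OpenCV 4.12 (cv2) and the standard library are available. Lean on these libraries where they do the work, as an engineer would, in place of code of your own. Each camera call takes 0.05 s, during which the arm holds its last target.

TASK

The silt pan under the cast-iron grate of the sludge trap needs checking. First push the pumice stone, without lifting it, completely off the grate so that it lies on the teak drain shelf beside it. Then press the red pad of the lever all the way down to its stop, so that the lever raises the grate, and finish while still holding the pad down there with the fingers; leave the paddle, the dish and the vase where they are.

Things in the scene. Friction and masses are not known exactly. Their poses are not given: they have to be found in the camera images.
- trap: Bench sludge trap, a fixed grey zinc box 320 x 180 mm and about 112 mm high, open at the top under the grate. Origin on the table under the centre of the grate. Its x axis runs along the hinge, from the grate to the teak drain shelf; its y axis points from the lever to the hinge side (the lever's long arm points to -y). Turned by up to about 0.35 rad about the vertical.
- grate_mid (a point): Centre of the upper face of the grate: a cast-iron flap 180 x 180 mm, 14 mm thick (a flat barred grating), upper face 114 mm above the table when shut; it covers x and y from -90 to 90 mm in the frame of the trap.
- grate_lug (a point): Upper face of the 50 mm wide lug in the middle of the grate's free edge (trap -y side), under which the short end of the lever sits; it rises about 65 mm when the lever is right down.
- grate (a joint): Opening of the grate about its hinge on the trap's +y edge, rad: 0 shut; about 0.31 when the lever is on its stop. It is heavy (about 3 to 4.5 kg) and falls shut when the lever is let go.
- lever (a joint): Rotation of the lever about its pin, rad: 0 at rest (long arm slanting up by 0.38 rad from level, short end under the lug), grows as the red pad is pressed down; the stop is at 0.80 (long arm slanting down by 0.42 rad). Pressing takes about 4 to 12 N at the pad, most at the start, and it pushes back all the way.
- lever_pivot (a point): Centre of the lever's pin, 125 mm above the table; the pin lies along the trap's x axis and the lever moves in the trap's y-z plane through it (trap x = 0).
- pad_top (a point): Centre of the upper face of the red hand pad at the end of the lever's long arm: 56 mm across (trap x), 60 mm along the lever, 16 mm thick, under it the 25 x 8 mm iron bar. Moves with the lever on an arc about the pin: from the pin it lies 185 mm along the long arm and 20 mm above the arm's middle line; about 212 mm above the table at rest, 67 mm on the stop. Tilts with the lever.
- shelf_mid (a point): Centre of the upper face of the fixed teak drain shelf, 112 mm above the table (2 mm lower than the grate): 132 mm along trap x (trap x from 93 to 225 mm; 3 mm gap to the grate), 180 mm along trap y. A 10 mm high rim closes its far end (+x); the y sides are open.
- pumice_center (a point): Centre of the pumice stone, a loose light grey-brown block with rounded edges, 60 mm along its x, 90 mm along its y, 28 mm thick, about 100 g, lying flat on the grate at the start, turned by up to 0.4 rad from the trap's axes. Axes as the stone's.
- paddle: Bystander: loose flat wooden polishing paddle lying on the table beside the lever; origin under its middle, blade 140 x 75 mm to +x, handle 145 mm to -x, 14 mm thick.
- dish: Bystander: loose shallow grey soapstone dish, 136 mm across the rim, 34 mm high; origin under its centre.
- vase: Bystander: loose small green soapstone vase, 64 mm across, 88 mm high; origin under its centre.
There are look-alikes about, which are no part of the job. What is meant by the part that bears pumice_center is not green, and is the larger of those in its own colour.

How it is judged:
By the outcome, as a careful person would: the job done as asked, in the order asked, and still so for the second after the job is handed in, while the arm keeps its last pose, push and grip.
It also fails if it takes over 51 s, if anything falls off the work surface, if the arm or the gripper's body presses on something with over 40 N, if the wrist force passes 120 N, or if a joint passes its speed limit or range.

## Working session

There is one attempt and no reset: what is moved stays moved. The work goes in short steps, Python scripts to look and compute and a tool call to move; the robot and the scene stay as the last step left them, time stands still between calls to the robot, and variables do not carry over. Pictures are saved under pics/ and viewed, and the job is handed in when it is done.

Besides the shell and the picture viewer there is one more tool, called after ">>>" as name(argument=value, ...) on one line, values as JSON. jog_arm: Moves the arm, as the interface text tells. Its arguments: {"type":"object","properties":{"series":{"type":"array","items":{"type":"array","items":{"type":"number"}}},"newtons":{"type":"number"}},"required":["series"]}

```bash
ls; mkdir -p pics
python3 - <<'E'
from cell import ctrl, viewer, models
import cv2
s=ctrl.read_state();print(s)
for n in ["side","top","wrist"]:
    c=viewer.camera(n);cv2.imwrite(f"pics/a_{n}.png",c["img"])
    print(n,c["fx"],c["fy"],c["cx"],c["cy"],c["k1"],c["cam_to_world"])
    for t in ["pumice_center","pad_top","grate","lever","shelf_mid","paddle","dish","vase","trap"]:
        try: print(t,[(d["bbox"],round(d["conf"],2)) for d in models.look_for(n,t)])
        except Exception as e: print(t,e)
E
```

```text
pics
{'time_s': 0.0, 'q': array([ 1.24100285,  0.46840205, -0.01160402,  1.60361271,  0.00603644,
        1.0713977 , -0.05631201]), 'qd': array([-1.41946896e-03, -6.19660591e-04, -1.04379798e-04, -6.79527131e-04,
       -1.37807276e-04, -1.11313967e-03, -5.39370633e-05]), 'joint_efforts': array([ 9.81098274e-04, -5.20575249e+01, -1.23519270e-02, -2.43749660e+01,
       -5.66653954e-02,  1.72013242e-02,  1.66703121e-04]), 'eef_pos': array([ 0.1836436 , -0.62295238,  0.23562871]), 'tcp_rot': array([ 0.56577189,  0.42376394,  0.56684542, -0.42309876]), 'contact_force': array([-0.2712583 , -0.21041832,  1.2686016 ]), 'ft_torque': array([-0.03059597,  0.05673592,  0.00482589]), 'finger_gap': 0.9983003778043791}
side 516.6163329300672 516.6163329300672 317.8625450382982 193.4245341675711 0.04487365740545355 [[-0.94390658  0.2545495  -0.21034476  0.22821487]
 [-0.33020685 -0.73137418  0.59670365  0.83276975]
 [-0.00195011  0.63268978  0.77440289  1.20525546]
 [ 0.          0.          0.          1.        ]]
pumice_center [([360.0, 307.8, 40.9, 38.3], 0.87), ([306.5, 229.1, 36.7, 35.4], 0
[... 1047 characters left out ...]
[([342.9, 274.3, 121.7, 34.3], 0.78), ([228.0, 185.4, 109.2, 85.9], 0.55)]
dish [([336.6, 151.8, 50.6, 53.5], 0.79), ([333.4, 229.9, 135.4, 29.4], 0.54)]
vase [([412.8, 167.0, 27.0, 25.6], 0.6)]
trap [([227.4, 128.4, 237.5, 144.7], 0.56)]
wrist 358.3642322011347 358.3642322011347 321.7344059924432 199.5246797504111 -0.013469841294762391 [[ 2.82948068e-01  9.29878475e-01  2.35088097e-01  2.50836854e-01]
 [-9.59135113e-01  2.74195914e-01  6.98314733e-02 -6.03165047e-01]
 [ 4.74588227e-04 -2.45239929e-01  9.69462301e-01  3.84814493e-01]
 [ 0.00000000e+00  0.00000000e+00  0.00000000e+00  1.00000000e+00]]
pumice_center []
pad_top []
grate []
lever []
shelf_mid []
paddle []
dish []
vase []
trap []
```

View pics/a_side.png

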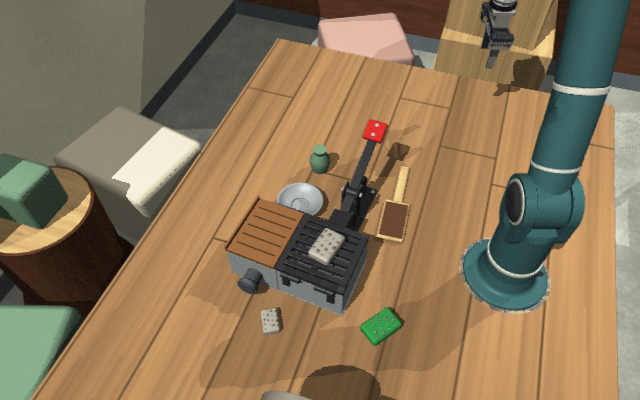

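View pics/a_top.png

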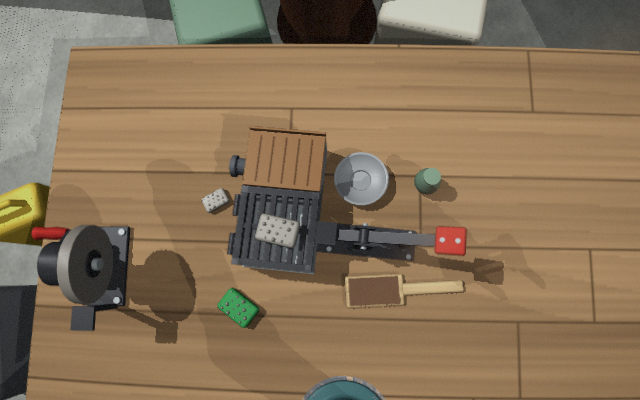

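Run:
```python
import cv2
a=cv2.imread("pics/a_top.png")[110:310,180:480];cv2.imwrite("pics/a_topc.png",cv2.resize(a,None,fx=2.6,fy=2.6,interpolation=3))
a=cv2.imread("pics/a_side.png")[100:360,220:430];cv2.imwrite("pics/a_sidec.png",cv2.resize(a,None,fx=2.3,fy=2.3,interpolation=3))
```

```text
(no output)
```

View pics/a_topc.png

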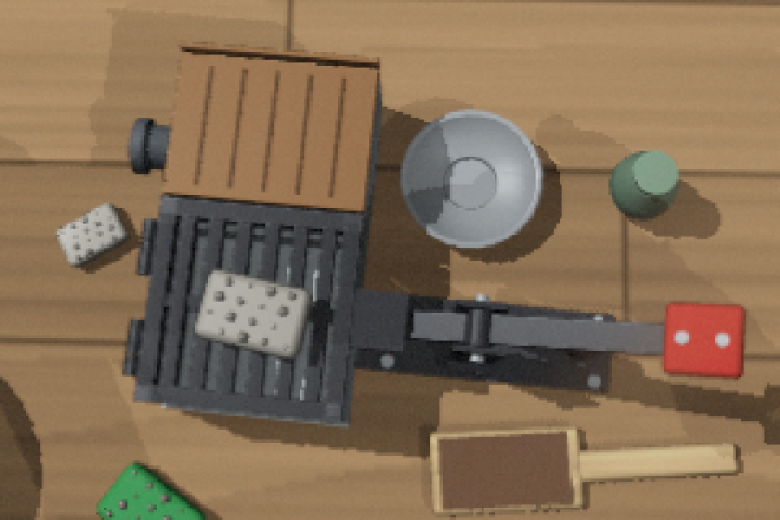

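View pics/a_sidec.png

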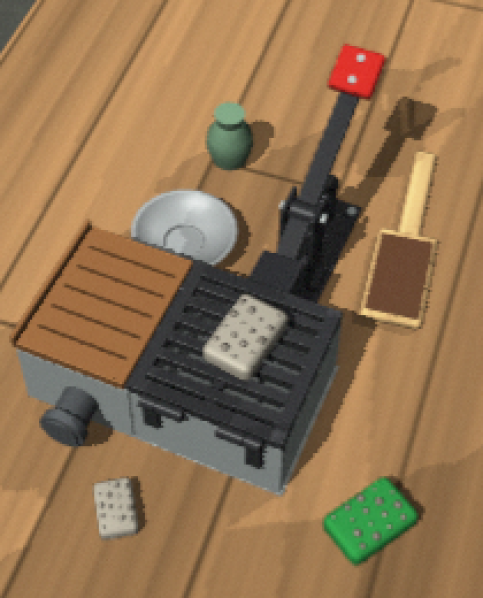

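Stone candidates in the top picture are grey (277,231) on the grate, small grey (216,201) on the table and green (238,308). The one meant is at (277,231): it isn't green and it is the larger of the two grey ones. The enlarged crop confirms this, showing it on the grate. The red pad is at (451,241), the shelf around (285,160).

```bash
cat > h.py <<'E'
import numpy as np, cv2
def ray(c,u,v):
    x=(u-c["cx"])/c["fx"];y=(v-c["cy"])/c["fy"];a,b=x,y
    for _ in range(20):
        k=1+c["k1"]*(a*a+b*b);a,b=x/k,y/k
    T=np.array(c["cam_to_world"]);d=T[:3,:3]@np.array([a,-b,-1.]);return T[:3,3],d
def at_z(c,u,v,z):
    o,d=ray(c,u,v);return (o+d*(z-o[2])/d[2])
def proj(c,P):
    T=np.array(c["cam_to_world"]);p=T[:3,:3].T@(np.asarray(P,float)-T[:3,3])
    a,b=p[0]/-p[2],-p[1]/-p[2];k=1+c["k1"]*(a*a+b*b)
    return c["cx"]+c["fx"]*a*k,c["cy"]+c["fy"]*b*k
E
cat > fit.py <<'E'
from cell import viewer
import numpy as np,cv2
from scipy.optimize import least_squares
from h import *
ct=viewer.camera("top");cs=viewer.camera("side")
t=lambda x,y:(180+x/2.6,110+y/2.6); s=lambda x,y:(220+x/2.3,100+y/2.3)
obs=[(ct,t(135,400),(-.09,.09,.114)),(ct,t(348,423),(-.09,-.09,.114)),(ct,t(166,197),(.0915,.09,.113)),(ct,t(365,211),(.0915,-.09,.113)),
(ct,t(182,46),(.225,.09,.122)),(ct,t(379,60),(.225,-.09,.122)),
(cs,s(340,315),(-.09,-.09,.114)),(cs,s(15,342),(.225,.09,.122)),(cs,s(91,226),(.225,-.09,.122))]
def W(p,P):
    c,sn=np.cos(p[2]),np.sin(p[2]);return np.array([p[0]+c*P[0]-sn*P[1],p[1]+sn*P[0]+c*P[1],P[2]])
def pad(p): 
    return W(p,(0,p[3]-.185*np.cos(.38)-.02*-np.sin(.38)*-1*-1,.212))
def f(p):
    r=[]
    for c,uv,P in obs: r+=list(np.array(proj(c,W(p,P)))-uv)
    r+=list(np.array(proj(ct,pad(p)))-t(703.5,340)); r+=list(np.array(proj(cs,pad(p)))-s(357,70))
    return r
R=least_squares(f,[.5,.1,0,-.15],loss='soft_l1');print(R.x,np.round(f(R.x),1))
p=R.x
pm=[at_z(ct,*t(253,313),.140)]
print("stone",pm,at_z(cs,*s(250,328),.140))
cn=[at_z(ct,*t(*q),.140) for q in [(209,272),(309,289),(296,356),(197,338)]];print(np.round(cn,3))
cn=[at_z(cs,*s(*q),.140) for q in [(244,297),(288,324),(247,376),(205,352)]];print(np.round(cn,3))
c,sn=np.cos(p[2]),np.sin(p[2])
print("stone trap",[np.array([[c,sn],[-sn,c]])@(q[:2]-p[:2]) for q in pm])
print("pad",pad(p),"piv",W(p,(0,p[3],.125)))
print("bystanders dish",at_z(ct,361,180,.03),"vase",at_z(ct,428,180,.05))
for nm,cam in [("top",ct),("side",cs)]:
    im=cam["img"].copy()
    for P in [(x,y,.114) for x in(-.09,.09) for y in (-.09,.09)]+[(x,y,.112) for x in(.093,.225) for y in (-.09,.09)]:
        u,v=proj(cam,W(p,P));cv2.circle(im,(int(round(u*1)),int(round(v))),2,(0,255,255),1)
    cv2.imwrite(f"pics/fit_{nm}.png",cv2.resize(im[100:350,180:480],None,fx=2.6,fy=2.3))
E
python3 fit.py
```

```text
[ 0.4538442   0.15916986 -0.07684037 -0.19697104] [-0.3  0.5 -1.8  0.1 -1.4 -1.   0.2  0.9 -0.6  0.4  0.6  1.5  0.9 -2.8
 -0.9 -3.5 -0.3 -4.2 -0.2 -0.3 -0.6 -1.5]
stone [array([0.44631538, 0.15290929, 0.14      ])] [0.44050731 0.15120202 0.14      ]
[[0.48  0.192 0.14 ]
 [0.467 0.107 0.14 ]
 [0.411 0.116 0.14 ]
 [0.424 0.199 0.14 ]]
[[0.46  0.115 0.14 ]
 [0.404 0.133 0.14 ]
 [0.424 0.209 0.14 ]
 [0.476 0.196 0.14 ]]
stone trap [array([-0.00702602, -0.00682004])]
pad [ 0.42610482 -0.20111945  0.212     ] piv [ 0.43872376 -0.03721997  0.125     ]
bystanders dish [ 0.58679692 -0.03281463  0.03      ] vase [ 0.58508996 -0.19356709  0.05      ]
```

View pics/fit_top.png

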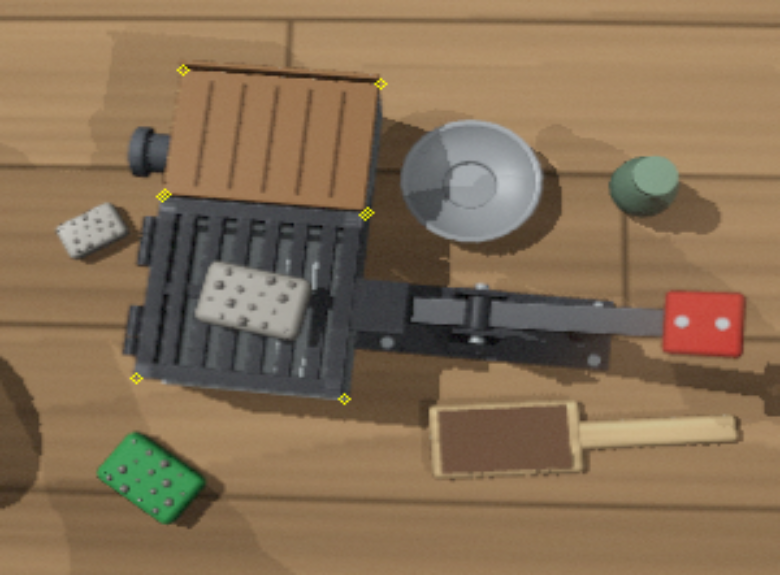

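View pics/fit_side.png

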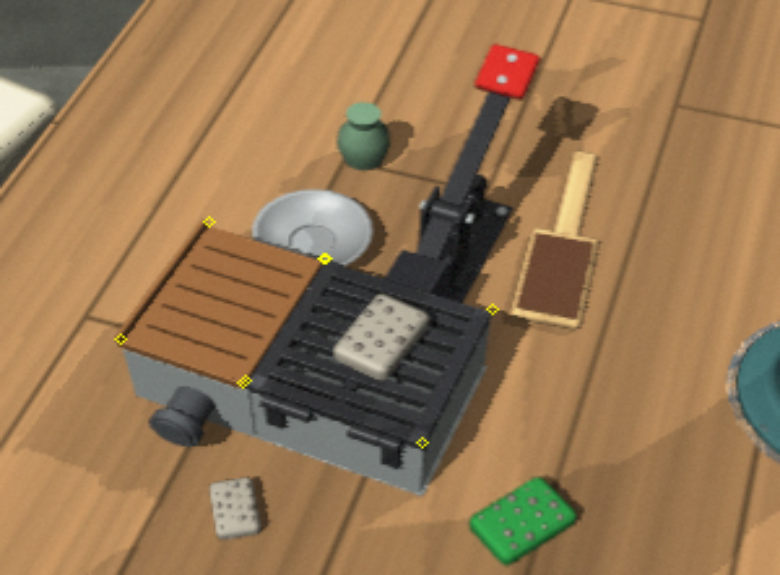

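```bash
cat > plan.py <<'E'
import numpy as np
from scipy.spatial.transform import Rotation as Ro
from cell import ctrl
yaw=-.077;O=np.array([.455,.159,0]);C,S=np.cos(yaw),np.sin(yaw)
TX=np.array([C,S,0]);TY=np.array([-S,C,0])
def trap(x,y,z): return O+TX*x+TY*y+np.array([0,0,z])
def state():
    s=ctrl.read_state();w,x,y,z=s["tcp_rot"];return s,Ro.from_quat([x,y,z,w])
def go(P=None,Rt=None):
    s,R=state();
    if Rt is not None: print("turn(5deg)",np.round((R.inv()*Ro.from_matrix(Rt)).as_rotvec()*180/np.pi/5,2)); R=Ro.from_matrix(Rt)
    if P is not None: print("shift(25mm) after turn",np.round(R.as_matrix().T@(P-s["eef_pos"])/.025,2))
    return s
DOWN=lambda z:np.column_stack([[0,0,-1],np.cross(z,[0,0,-1]),z])
E
python3 - <<'E'
from plan import *
s,R=state();print(np.round(R.as_matrix(),3))
for z in (TY,-TY): print(z);go(trap(-.065,-.007,.20),DOWN(z))
E
```

```text
[[-0.     0.959  0.283]
 [-0.     0.283 -0.959]
 [-1.    -0.     0.   ]]
[0.07692393 0.99703696 0.        ]
turn(5deg) [-31.83  -0.     0.  ]
shift(25mm) after turn [ 1.46 -5.81 31.76]
[-0.07692393 -0.99703696 -0.        ]
turn(5deg) [4.17 0.   0.  ]
shift(25mm) after turn [  1.46   5.81 -31.76]
```

>>> jog_arm(series=[[-0.6,0.6,-1,1,0,0,144],[-0.6,0.6,-1,1,0,0,144],[-0.6,0.6,-1,1,0,0,144],[-0.6,0.6,-1,1,0,0,144],[-0.6,0.6,-1,0.17,0,0,144],[-0.4,1,-1,0,0,0,144],[-0.4,1,-1,0,0,0,144],[-0.4,1,-1,0,0,0,144]], newtons=20)

```text
time_s: 2.27
eef_pos: [0.3253, -0.4216, 0.3426]
tcp_rot: [-0.481, -0.519, -0.48, 0.519]
contact_force: [0.2, -0.3, 0.4]
finger_gap: 0.445
```

>>> jog_arm(series=[[0,1,-1,0,0,0,144],[0,1,-1,0,0,0,144],[0,1,-1,0,0,0,144],[0,0.6,-1,0,0,0,144],[0,0,-1,0,0,0,144],[0,0,-1,0,0,0,144],[0,0,-1,0,0,0,144],[0,0,-1,0,0,0,144]])

```text
time_s: 2.93
eef_pos: [0.4296, -0.2291, 0.3416]
tcp_rot: [-0.48, -0.519, -0.48, 0.519]
contact_force: [0.9, 1.0, -0.3]
finger_gap: 0.439
```

>>> jog_arm(series=[[0,0,-1,0,0,0,144],[0,0,-1,0,0,0,144],[0,0,-1,0,0,0,144],[0,0,-1,0,0,0,144],[0,0,-1,0,0,0,144],[0,0,-1,0,0,0,144],[0,0,-1,0,0,0,144],[0,0,-1,0,0,0,144]])

```text
time_s: 3.6
eef_pos: [0.4449, -0.0298, 0.3418]
tcp_rot: [0.481, 0.519, 0.48, -0.519]
contact_force: [0.1, 1.0, -0.5]
finger_gap: 0.439
```

Run:
```python
from plan import *
s=go(trap(-.062,-.007,.20),DOWN(-TY));print(s["eef_pos"],s["time_s"],s["q"])
```

```text
turn(5deg) [-0.    0.   -0.01]
shift(25mm) after turn [ 5.67 -2.66 -7.28]
[ 0.44493075 -0.02977623  0.34183561] 3.6 [ 0.41381545  0.03802301 -0.42897076  1.9190068   0.01748129  1.18746143
 -1.66942251]
```

>>> jog_arm(series=[[0,-0.3,-1,0,0,0,144],[0,-0.3,-1,0,0,0,144],[0,-0.3,-1,0,0,0,144],[0,-0.3,-1,0,0,0,144],[0.5,-0.4,-1,0,0,0,144],[0.8,-0.5,-1,0,0,0,144],[1,-0.56,-1,0,0,0,144],[1,0,-0.28,0,0,0,144]])

```text
time_s: 4.27
eef_pos: [0.3909, 0.1594, 0.2591]
tcp_rot: [0.482, 0.518, 0.481, -0.517]
contact_force: [0.3, -0.5, 0.6]
finger_gap: 0.437
```

>>> jog_arm(series=[[1,0,0,0,0,0,144],[0.8,0,0,0,0,0,144],[0.4,0,0,0,0,0,144],[0,0,0,0,0,0,144]])

```text
time_s: 4.6
eef_pos: [0.3916, 0.1551, 0.2024]
tcp_rot: [-0.48, -0.518, -0.481, 0.52]
contact_force: [-0.1, -0.7, 0.5]
finger_gap: 0.435
```

Run:
```python
from plan import *
from cell import viewer
import cv2
s=go(trap(-.062,-.007,.144),DOWN(-TY));print(s["eef_pos"],s["time_s"],s["q"])
for n in ("side","wrist"):
    c=viewer.camera(n);cv2.imwrite(f"pics/b_{n}.png",c["img"])
a=cv2.imread("pics/b_side.png")[100:360,220:430];b=cv2.imread("pics/b_wrist.png")
a=cv2.resize(a,None,fx=1.9,fy=1.9);b=cv2.resize(b,(400,250));b=cv2.copyMakeBorder(b,0,a.shape[0]-250,0,0,0)
cv2.imwrite("pics/b.png",cv2.hconcat([a,b]))
```

```text
turn(5deg) [-0.    0.01  0.04]
shift(25mm) after turn [ 2.34  0.04 -0.07]
[0.39157066 0.15508475 0.20243527] 4.6 [ 0.13632349  0.18844035 -0.6423462   2.13091462  0.14602151  0.86827708
 -2.24048103]
```

View pics/b.png

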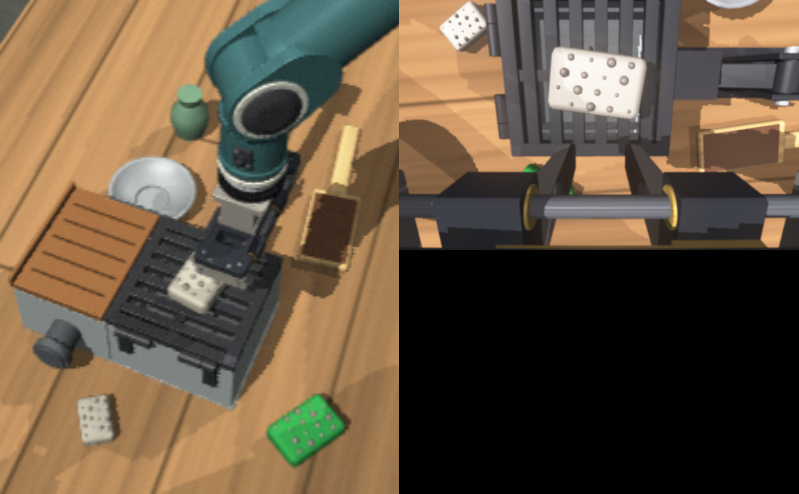

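The side view shows the gripper above the near edge of the grate, and the wrist view shows the stone ahead of the fingers with clearance. I'll lower it now.

>>> jog_arm(series=[[1,0,0,0,0,0,144],[0.8,0,0,0,0,0,144],[0.4,0,0,0,0,0,144],[0.2,0,0,0,0,0,144],[0,0,0,0,0,0,144]])

```text
time_s: 5.12
eef_pos: [0.393, 0.1556, 0.1442]
tcp_rot: [-0.48, -0.519, -0.48, 0.519]
contact_force: [-0.2, 0.3, -0.4]
finger_gap: 0.434
```

Run:
```python
from plan import *
from cell import viewer
import cv2
s=go(trap(.112,-.007,.141),DOWN(-TY));print(s["eef_pos"],s["time_s"])
c=viewer.camera("wrist");cv2.imwrite("pics/c.png",c["img"])
```

```text
turn(5deg) [-0.  0.  0.]
shift(25mm) after turn [ 0.13  6.94 -0.05]
[0.3929805  0.15562068 0.14417189] 5.1167
```

View pics/c.png

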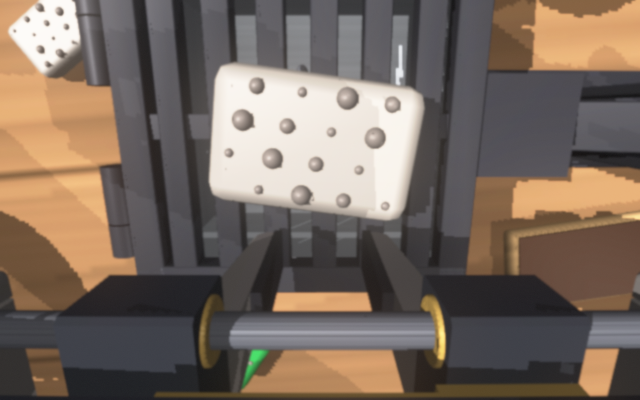

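>>> jog_arm(series=[[0.1,0.2,0,0,0,0,144],[0,0.25,0,0,0,0,144],[0,0.3,0,0,0,0,144],[0,0.35,0,0,0,0,144],[0,0.4,0,0,0,0,144],[0,0.4,0,0,0,0,144],[0,0.4,0,0,0,0,144],[0,0.4,0,0,0,0,144]])

```text
time_s: 5.83
eef_pos: [0.4612, 0.1503, 0.1415]
tcp_rot: [-0.48, -0.519, -0.48, 0.519]
contact_force: [-2.0, -0.4, 1.9]
finger_gap: 0.433
```

Run:
```python
from plan import *
from cell import viewer
import cv2
s=go(trap(.115,-.007,.141),DOWN(-TY));print(s["eef_pos"],s["time_s"])
c=viewer.camera("wrist");cv2.imwrite("pics/d.png",c["img"])
```

```text
turn(5deg) [-0. -0.  0.]
shift(25mm) after turn [ 0.02  4.32 -0.05]
[0.46122815 0.15027037 0.14151145] 5.8333
```

View pics/d.png

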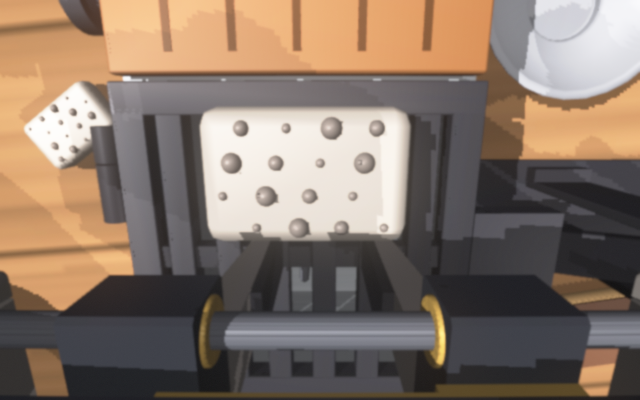

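The wrist view shows the stone square against both fingers, centred at about (305,175) and moving straight towards the shelf. I'll keep pushing.

>>> jog_arm(series=[[0,0.4,0,0,0,0,144],[0,0.4,0,0,0,0,144],[0,0.4,0,0,0,0,144],[0,0.4,0,0,0,0,144],[0,0.4,0,0,0,0,144],[0,0.4,0,0,0,0,144],[0,0.4,0,0,0,0,144],[0,0.4,0,0,0,0,144]])

```text
time_s: 6.55
eef_pos: [0.5409, 0.1441, 0.1415]
tcp_rot: [-0.48, -0.519, -0.48, 0.519]
contact_force: [-1.2, -0.6, -0.3]
finger_gap: 0.44
```

>>> jog_arm(series=[[0,0.4,0,0,0,0,144],[0,0.3,0,0,0,0,144],[0,0.2,0,0,0,0,144],[0,0.1,0,0,0,0,144],[0,0,0,0,0,0,144]])

```text
time_s: 6.97
eef_pos: [0.5653, 0.1423, 0.1415]
tcp_rot: [0.48, 0.519, 0.48, -0.519]
contact_force: [-0.9, -0.2, 0.5]
finger_gap: 0.437
```

Run:
```python
from plan import *
from cell import viewer
import cv2
s=go(trap(.115,-.007,.141),DOWN(-TY));print(s["eef_pos"],s["time_s"],s["contact_force"])
c=viewer.camera("wrist");cv2.imwrite("pics/e.png",c["img"])
```

```text
turn(5deg) [-0. -0. -0.]
shift(25mm) after turn [ 0.02  0.15 -0.05]
[0.56529356 0.14229337 0.14152379] 6.9667 [-0.92949635 -0.15415884  0.54093873]
```

View pics/e.png

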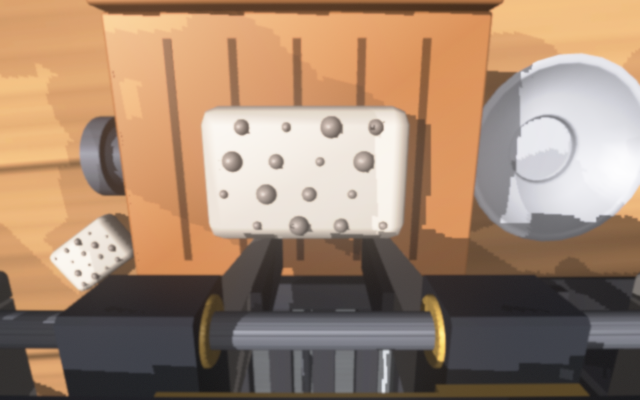

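The stone now lies wholly on the shelf, at (305,172) in the wrist view with shelf boards on all sides. I'll back off, lift, close the fingers and travel towards the lever.

>>> jog_arm(series=[[0,-0.2,0,0,0,0,144],[0,-0.4,0,0,0,0,144],[-0.6,-0.2,0,0,0,0,144],[-1,0,0,0,0,0,200],[-1,0,0,0,0,0,255],[-1,-0.2,0.3,0,0,0,255],[-1,-0.4,0.8,0,0,0,255],[-1,-0.4,1,0,0,0,255]])

```text
time_s: 7.68
eef_pos: [0.514, 0.0949, 0.2825]
tcp_rot: [0.481, 0.518, 0.482, -0.518]
contact_force: [-0.0, -0.6, 0.1]
finger_gap: 0.094
```

>>> jog_arm(series=[[-0.6,-0.4,1,0,0,0,255],[0,-0.4,1,0,0,0,255],[0,-0.4,1,0,0,0,255],[0,-0.4,1,0,0,0,255],[0,-0.4,1,0,0,0,255],[0,-0.4,1,0,0,0,255],[0,-0.4,0.8,0,0,0,255],[0,0,0.3,0,0,0,255]])

```text
time_s: 8.35
eef_pos: [0.4294, -0.0805, 0.2963]
tcp_rot: [-0.48, -0.519, -0.479, 0.521]
contact_force: [0.3, -0.2, 0.2]
finger_gap: 0.007
```

Run:
```python
from plan import *
from cell import viewer
import cv2
s=go(trap(0,-.31,.29),DOWN(-TY));print(s["eef_pos"],s["time_s"],s["contact_force"])
a=viewer.camera("top")["img"];b=viewer.camera("wrist")["img"]
cv2.imwrite("pics/f.png",cv2.vconcat([cv2.resize(a[110:310,150:490],(640,376)),b[:200]]))
```

```text
turn(5deg) [-0.05  0.03  0.01]
shift(25mm) after turn [0.25 0.28 2.77]
[ 0.42944556 -0.08049317  0.29630149] 8.35 [ 0.32156742 -0.23202771  0.15230375]
```

View pics/f.png

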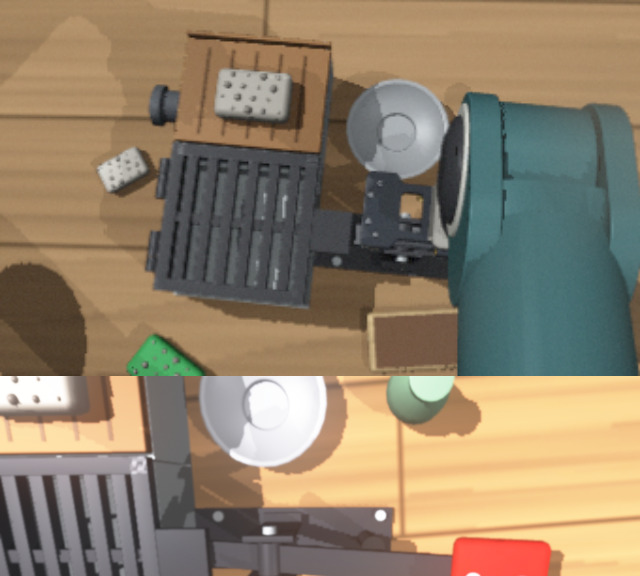

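Top view: the stone at about (253,95) in the enlarged crop lies fully on the teak shelf and the grate is clear. The dish hasn't moved. Next I'll check the pad position in the full wrist view and work out the approach.

```bash
cat >> plan.py <<'E'
def leverpose(th,clear,along=.185,py=-.197,px=0.):
    a=.38-th
    d=-TY*np.cos(a)+np.array([0,0,np.sin(a)]); n=TY*np.sin(a)+np.array([0,0,np.cos(a)])
    return trap(px,py,.125)+d*along+n*(.042+clear), np.column_stack([-n,TX,d])
E
python3 - <<'E'
from plan import *
from h import *
from cell import viewer
for n in ("wrist","side"):
    c=viewer.camera(n);im=c["img"];b,g,r=[im[...,i].astype(int) for i in range(3)]
    m=((r>120)&(g<70)&(b<70)).astype(np.uint8)
    k,l,st,ce=cv2.connectedComponentsWithStats(m)
    for i in range(1,k):
        if st[i,4]>100: print(n,st[i],ce[i],at_z(c,*ce[i],.210))
P,R=leverpose(0,0); pad=P+R[:,0]*.022; print("pad pred",pad,"proj",proj(viewer.camera("wrist"),pad),proj(viewer.camera("side"),pad))
P,R=leverpose(0,.04);print(P);go(P,R)
E
```

```text
wrist [ 461  216   85   32 2024] [505.92045455 230.23715415] [ 0.40997185 -0.20459754  0.21      ]
side [367 121  21  20 141] [374.24822695 130.32624113] [ 0.42585691 -0.19743185  0.21      ]
pad pred [ 0.42720088 -0.20131375  0.21219358] proj (np.float64(506.85326454917737), np.float64(209.4372000997977)) (np.float64(374.2178411186444), np.float64(128.70877032658314))
[ 0.4289699  -0.17838482  0.26977079]
turn(5deg) [ 0.03 -4.36 -0.01]
shift(25mm) after turn [2.5  0.16 3.38]
```

Pad prediction agrees with the wrist picture (centre at about (503,209), predicted (507,209)) and with the side view to within 2 px. I'll tilt the tool to match the pad.

>>> jog_arm(series=[[0,0,0,0,-0.8,0,255],[0,0,0,0,-1,0,255],[0,0,0,0,-1,0,255],[0,0,0.4,0,-1,0,255],[0,0,0.8,0,-0.5,0,255],[0.4,0,1,0,0,0,255],[0.8,0.1,0.8,0,0,0,255],[0.5,0,0,0,0,0,255]])

```text
time_s: 9.32
eef_pos: [0.4287, -0.1666, 0.2826]
tcp_rot: [-0.561, -0.413, -0.381, 0.607]
contact_force: [-0.4, -0.6, 0.2]
finger_gap: 0.009
```

Run:
```python
from plan import *
P,R=leverpose(0,.004);s=go(P,R);print(s["eef_pos"],s["time_s"],s["contact_force"],s["q"])
from cell import viewer
import cv2
a=viewer.camera("side")["img"];b=viewer.camera("wrist")["img"]
cv2.imwrite("pics/g.png",cv2.hconcat([cv2.resize(a[70:270,270:450],None,fx=2.4,fy=2.4),cv2.copyMakeBorder(cv2.resize(b,(360,225)),0,255,0,0,0)]))
```

```text
turn(5deg) [-0.03 -0.04 -0.  ]
shift(25mm) after turn [2.09 0.05 0.25]
[ 0.42868019 -0.16655298  0.28255081] 9.3167 [-0.40596381 -0.61123175  0.1572609 ] [ 0.49044675  0.11492471 -0.47096643  2.03726446  0.49054496  1.0776003
 -1.88119922]
```

View pics/g.png

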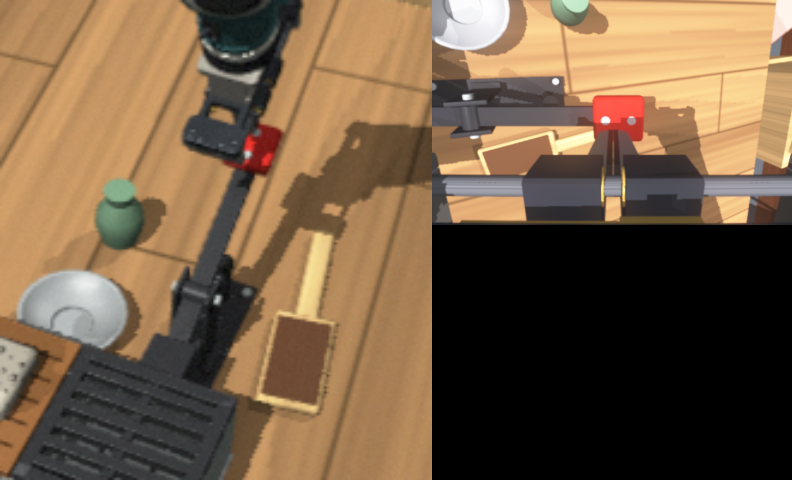

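The fingers are lined up over the pad: red at (618,117) in the wrist view, with the tips directly before it. Lowering to just above it.

>>> jog_arm(series=[[0.6,0.05,0.25,0,0,0,255],[0.7,0,0,0,0,0,255],[0.4,0,0,0,0,0,255],[0.2,0,0,0,0,0,255],[0.1,0,0,0,0,0,255],[0,0,0,0,0,0,255]])

```text
time_s: 9.92
eef_pos: [0.4279, -0.1876, 0.2382]
tcp_rot: [-0.562, -0.413, -0.383, 0.606]
contact_force: [0.3, -1.0, 0.9]
finger_gap: 0.004
```

Run:
```python
from plan import *
P,R=leverpose(0,0);s=go(P,R);print(s["eef_pos"],s["time_s"],s["contact_force"])
from cell import viewer
import cv2
b=viewer.camera("wrist")["img"]
cv2.imwrite("pics/i.png",b)
```

```text
turn(5deg) [ 0.01 -0.06 -0.  ]
shift(25mm) after turn [0.29 0.01 0.12]
[ 0.42793188 -0.18764299  0.23818352] 9.9167 [ 0.3347752  -0.97754232  0.87157174]
```

View pics/i.png

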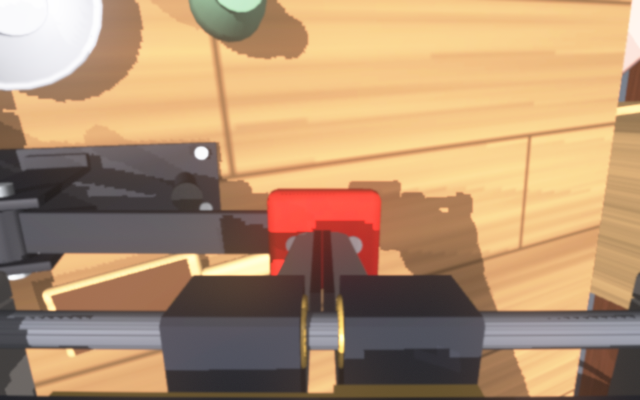

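>>> jog_arm(series=[[0.15,0,0.06,0,0,0,255],[0.15,0,0.06,0,0,0,255],[0.15,0,0.02,0,0.2,0,255],[0.32,0,0.07,0,0.5,0,255],[0.32,0,0.07,0,0.5,0,255],[0.32,0,0.07,0,0.5,0,255]])

```text
time_s: 10.47
eef_pos: [0.4269, -0.2075, 0.2087]
tcp_rot: [-0.532, -0.458, -0.423, 0.573]
contact_force: [-1.8, 5.2, 6.9]
finger_gap: 0.004
```

```bash
cat > th.py <<'E'
from plan import *
s,R=state();t=s["eef_pos"]-TX*0
piv=trap(0,-.197,.125);r=t-piv;y,z=-(r@TY),r[2]
x=R.as_matrix()[:,0];print("tilt-equivalent th",.38+np.arctan2(x@TY,-x[2])*1, "polar th",.38+np.arctan2(.042,.185)-np.arctan2(z,y),"radius",np.hypot(y,z),"nominal",np.hypot(.185,.042),"tx",(t-O)@TX,"t",s["time_s"],"F",s["contact_force"])
E
python3 th.py
```

```text
tilt-equivalent th 0.15538198358786637 polar th 0.14719888169037804 radius 0.18994973941561358 nominal 0.1897076698502198 tx 0.00018871853389755902 t 10.4667 F [-1.84041323  5.17834581  6.86023063]
```

>>> jog_arm(series=[[0.32,0,0.07,0,0.5,0,255],[0.32,0,0.07,0,0.5,0,255],[0.32,0,0.07,0,0.5,0,255],[0.32,0,0.07,0,0.5,0,255],[0.32,0,0.07,0,0.5,0,255],[0.32,0,0.07,0,0.5,0,255],[0.32,0,0.07,0,0.5,0,255]])

```text
time_s: 11.05
eef_pos: [0.4256, -0.2246, 0.1542]
tcp_rot: [0.461, 0.54, 0.499, -0.497]
contact_force: [-1.6, 4.6, 9.0]
finger_gap: 0.006
```

```bash
python3 th.py
python3 - <<'E'
from cell import viewer
import cv2
a=viewer.camera("side")["img"];b=viewer.camera("wrist")["img"]
cv2.imwrite("pics/j.png",cv2.hconcat([cv2.resize(a[70:320,220:430],None,fx=1.9,fy=1.9),cv2.copyMakeBorder(cv2.resize(b,(400,250)),0,225,0,0,0)]))
E
```

```text
tilt-equivalent th 0.46165118127331783 polar th 0.4487114509758924 radius 0.19002328432230842 nominal 0.1897076698502198 tx 0.00023865263290465816 t 11.05 F [-1.5638724   4.59773323  9.01527572]
```

View pics/j.png

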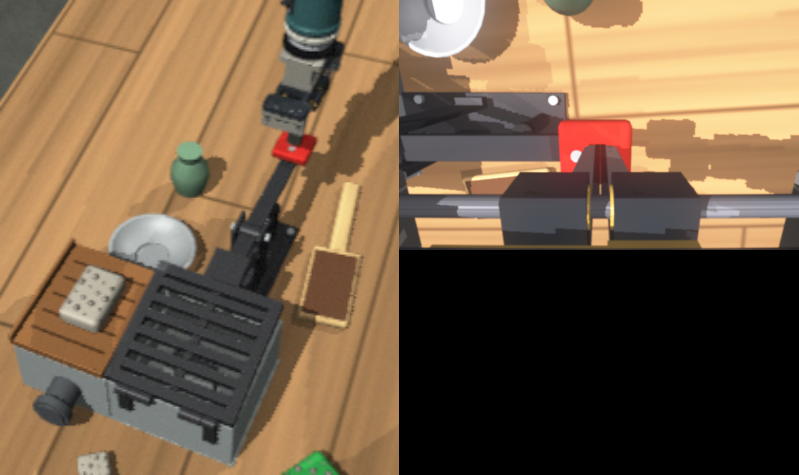

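The pad is going down under the fingers, which stay centred, and the grate's free edge is rising. The stone on the shelf hasn't moved. Continuing.

>>> jog_arm(series=[[0.32,0,0.07,0,0.5,0,255],[0.32,0,0.07,0,0.5,0,255],[0.32,0,0.07,0,0.5,0,255],[0.32,0,0.07,0,0.5,0,255],[0.32,0,0.07,0,0.5,0,255],[0.32,0,0.07,0,0.5,0,255],[0.32,0,0.07,0,0.4,0,255]])

```text
time_s: 11.73
eef_pos: [0.4253, -0.2261, 0.0972]
tcp_rot: [0.382, 0.607, 0.561, -0.413]
contact_force: [-0.7, -0.2, 7.8]
finger_gap: 0.007
```

```bash
python3 th.py
```

```text
tilt-equivalent th 0.7561207809560877 polar th 0.7491255076411134 radius 0.19130710302180828 nominal 0.1897076698502198 tx 4.350440888725021e-06 t 11.7333 F [-0.72174788 -0.22205563  7.84729433]
```

>>> jog_arm(series=[[0.2,0,0.02,0,0.3,0,255],[0.1,0,0,0,0.2,0,255],[0.05,0,0,0,0,0,255],[0,0,0,0,0,0,255]])

```text
time_s: 12.07
eef_pos: [0.4254, -0.2247, 0.0884]
tcp_rot: [0.371, 0.615, 0.569, -0.4]
contact_force: [-0.4, -2.8, 4.7]
finger_gap: 0.004
```

```bash
python3 th.py
```

```text
tilt-equivalent th 0.796034717770809 polar th 0.7958181551787629 radius 0.19135252030951036 nominal 0.1897076698502198 tx -2.217584239860154e-06 t 12.0667 F [-0.39762549 -2.76028178  4.7304878 ]
```

>>> jog_arm(series=[[0.05,0,0,0,0,0,255],[0,0,0,0,0,0,255]])

```text
time_s: 12.23
eef_pos: [0.4254, -0.2243, 0.0875]
tcp_rot: [0.371, 0.615, 0.568, -0.401]
contact_force: [-1.0, -3.5, 5.1]
finger_gap: 0.005
```

>>> jog_arm(series=[[0.05,0,0,0,0,0,255],[0,0,0,0,0,0,255]])

```text
time_s: 12.4
eef_pos: [0.4254, -0.224, 0.0864]
tcp_rot: [0.371, 0.615, 0.568, -0.401]
contact_force: [-0.9, -4.0, 5.4]
finger_gap: 0.006
```

```bash
python3 th.py
```

```text
tilt-equivalent th 0.7947189389191368 polar th 0.8065825360185495 radius 0.19105231259784264 nominal 0.1897076698502198 tx -1.259475433130347e-05 t 12.4 F [-0.87687279 -3.99206803  5.37724023]
```

Not on the stop yet: the force hasn't jumped. I'll go on in 1–1.5 mm steps.

>>> jog_arm(series=[[0.06,0,0,0,0,0,255],[0,0,0,0,0,0,255]])

```text
time_s: 12.57
eef_pos: [0.4255, -0.2239, 0.0862]
tcp_rot: [0.371, 0.615, 0.568, -0.401]
contact_force: [-4.1, -5.8, 17.3]
finger_gap: 0.004
```

>>> jog_arm(series=[[0.06,0,0,0,0,0,255],[0,0,0,0,0,0,255]])

```text
time_s: 12.73
eef_pos: [0.4256, -0.2239, 0.0861]
tcp_rot: [0.371, 0.615, 0.568, -0.401]
contact_force: [-8.0, -6.3, 28.3]
finger_gap: 0.001
```

>>> jog_arm(series=[[0.06,0,0,0,0,0,255],[0,0,0,0,0,0,255]])

```text
time_s: 12.9
eef_pos: [0.4257, -0.2239, 0.0859]
tcp_rot: [0.371, 0.615, 0.568, -0.401]
contact_force: [-11.4, -9.8, 39.3]
finger_gap: 0.007
```

```bash
python3 th.py
python3 - <<'E'
from cell import viewer
import cv2
a=viewer.camera("side")["img"];b=viewer.camera("wrist")["img"]
cv2.imwrite("pics/k.png",cv2.hconcat([cv2.resize(a[70:320,220:430],None,fx=1.9,fy=1.9),cv2.copyMakeBorder(cv2.resize(b,(400,250)),0,225,0,0,0)]))
E
```

```text
tilt-equivalent th 0.7937337222107351 polar th 0.8092672532853262 radius 0.19102628961691423 nominal 0.1897076698502198 tx 0.00019765111702112897 t 12.9 F [-11.38472629  -9.83830014  39.30939672]
```

View pics/k.png

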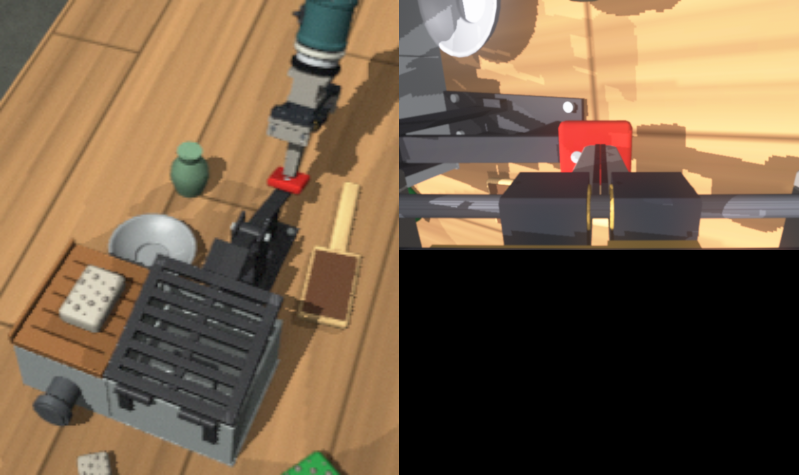

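The pad is at its stop: motion ended while the force jumped from about 6 N to 42 N. The grate is raised, the stone is on the shelf and the bystanders haven't moved. I'll ease to a moderate hold.

>>> jog_arm(series=[[-0.06,0,0,0,0,0,255],[-0.03,0,0,0,0,0,255],[0,0,0,0,0,0,255],[0,0,0,0,0,0,255],[0,0,0,0,0,0,255],[0,0,0,0,0,0,255]])

```text
time_s: 13.5
eef_pos: [0.4255, -0.2239, 0.0861]
tcp_rot: [0.371, 0.615, 0.568, -0.401]
contact_force: [-6.3, -6.4, 22.5]
finger_gap: 0.004
```

```bash
python3 th.py
python3 - <<'E'
from cell import viewer,models
import cv2
a=viewer.camera("top")["img"]
for t in ("paddle","dish","vase","pumice_center"):print(t,[(d["bbox"],round(d["conf"],2)) for d in models.look_for("top",t)])
a=viewer.camera("side")["img"]
for t in ("paddle","dish","vase","pumice_center"):print(t,[(d["bbox"],round(d["conf"],2)) for d in models.look_for("side",t)])
E
python3 th.py
```

```text
tilt-equivalent th 0.7941276575425738 polar th 0.8080604787341554 radius 0.19103819788708182 nominal 0.1897076698502198 tx 7.336779399163759e-05 t 13.5 F [-6.29247579 -6.40820644 22.51815498]
paddle [([342.6, 274.6, 122.6, 33.5], 0.75)]
dish [([336.3, 152.1, 49.7, 52.6], 0.78)]
vase [([413.6, 167.8, 29.3, 26.8], 0.86)]
pumice_center [([216.6, 285.1, 44.0, 43.2], 0.85), ([202.6, 188.2, 24.4, 23.2], 0.78), ([264.1, 148.7, 42.8, 29.8], 0.69)]
paddle [([376.5, 168.6, 32.6, 73.6], 0.88)]
dish [([278.4, 182.6, 44.1, 27.6], 0.92), ([275.6, 200.0, 94.8, 94.6], 0.58)]
vase [([311.4, 144.7, 18.2, 30.8], 0.64)]
pumice_center [([249.1, 211.6, 36.2, 33.2], 0.94), ([361.4, 308.7, 38.2, 38.4], 0.81), ([260.1, 308.3, 22.5, 25.6], 0.72)]
tilt-equivalent th 0.7940928712152273 polar th 0.8079158415606791 radius 0.19102866270930563 nominal 0.1897076698502198 tx 7.390652056819824e-05 t 14.0 F [-6.44052733 -7.19495124 21.44813468]
```

The hold is steady at about 23 N against the stop, and the paddle, dish and vase are where they were. Handing in.

```bash
python3 -c "
from cell import ctrl
print(ctrl.finish_job())"
```

```text
the job is handed in; nothing more can be done
None
```

I pushed the larger grey-brown pumice stone off the grate without lifting it. I then pressed the lever's red pad down to its stop and handed the job in at 14.0 s with the closed fingers still holding it there. No verdict is reported.

- **Stone:** it lies wholly on the teak shelf, and the top, side and wrist pictures agree. I estimate its near edge is about 30 mm past the grate.
- **Lever:** at about 0.80–0.81 rad the pad stopped moving while the force rose from about 6 N to 42 N at the fingertips. I then eased to a steady hold of about 23 N. The position readings agree only roughly with the nominal 0.80 (0.794 from tilt, 0.808 from position), which fits the few-millimetre error in the pose fit.
- **Grate:** the side picture shows it raised; I did not measure its angle.
- **Bystanders:** the paddle, dish and vase show up at the start positions to within a few pixels, about the networks' own error.

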